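# Open the safety-capped solvent can

### The arm

A 6-joint arm with a two-finger parallel gripper is mounted at the origin on the work surface. World frame = base frame: x ahead of the robot, y to its left, z up, the work surface at z = 0. Lengths are in m, angles in rad, forces in N, time in s.
With the tool pointing down it reaches from about 0.425 to 0.95 m from the base axis. Payload 3.5 kg.
Tool frame: the origin (TCP) lies between the finger pads; the fingertips stand 25 mm ahead of it and the grasp point (between the pads) lies 6 mm ahead of it; z points along the fingers, y is the direction in which the jaws open and shut (so a half turn about z gives the same grasp; the last joint's range is limited). The gripper opens to 85 mm and grips with 20 to 120 N. Pads are 22 mm wide; open, the fingers measure 114 mm over their backs; the gripper's body (76 mm by 85 mm) begins 54 mm behind the grasp point. The pads swing forward as they close: fully open they stand 13 mm farther back than shut.
Start: joints at [1.133, 0.286, 1.577, -0, 1.279, -0.15], TCP at [0.192, 0.647, 0.256] pointing down, gripper open.
Joint ranges: [-2.77, 2.77], [-0.9, 2.22], [0.21, 2.48], [-1.53, 4.67], [0.24, 2.81], [-2.84, 2.84]. Speed limits (rad/s): [2.79, 2.79, 3.14, 3.14, 3.14, 3.14].

### API

Orientations are given as [roll, pitch, yaw] about the fixed x, y, z axes, in that order (R = Rz(yaw) Ry(pitch) Rx(roll)).
In Python, from plant import * gives the robot as it stands. The module is installed in compiled form; this text tells all that it offers.
- The arm moves only by the tool play_rows, never from a script. Its argument "commands" is one flat list of numbers, 7 for each row, row after row: the closure, from -1 (fully open) to 1 (shut), so that 0 is half open, then the shift along the tool's x, y, z in m, then the turn, a rotation vector about the tool's x, y, z in rad. In form: [claw, tx, ty, tz, wx, wy, wz, claw, tx, ty, tz, wx, wy, wz, ...]. A call has 1 to 10 rows; each row shifts and turns the commanded pose from where the row before left it, along the tool's axes as they then stand; what a row does not reach is not made up. A row lasts 1/8 s, in which the tool goes at most 62.5 mm and 10.7 degrees, less where a joint would pass 70% of its speed; a pose out of reach is approached as far as the arm can. A call is refused whole if a number of a shift passes 0.0625 or a number of a turn 0.188, either way. A call with a gripper value outside its range is refused whole. The fingers move at their own pace and stop on an object; "squeeze" is the grip in N (left out, the last holds). Time passes only in rows, so rows that do not move let the fingers close. It gives the time, the measured TCP pose, the force and the opening at its end, in the units of the state.
- read_state(): the state, without advancing time (a new reading comes with each control period).
- capture(name): name is "scene" or "top"; returns a dict with "color" (384x512x3 uint8, red, green, blue), "fx", "fy", "cx", "cy" (pixels), "R" (3x3) and "t" (3): a world point X has camera coordinates R X + t. Camera axes: x right, y down, z forward; pixel columns grow to the right and rows downward; lengths in m; the calibration is good to about 2 mm. A picture is of the moment at which its call begins. There is no depth.
- close_job(): hands the job in, once; it reports no verdict.
The state is a dict: "t": time; "joints": joint angles; "qvel": joint speeds; "joint_torque": joint torques, N m; "position": TCP position; "eef_rot": TCP orientation; "wrist_force": force on the tool from outside, world axes, zero at the start; "ft_torque": the same for the moment, N m; "finger_gap": finger opening in m.
Only numpy, scipy, OpenCV 4.12 (cv2) and the standard library are available. Lean on these libraries where they do the work, as an engineer would, in place of code of your own. Each camera call takes 0.05 s, during which the arm holds its last target. There are 200 camera calls.

### The job

Carry the blue solvent can by its black handle (not by its cap) into the black steel holder on the bench, stand it fully home there and let go of it. Then open its red safety cap, pressing it down against its spring without forcing it while you turn it anticlockwise, take the cap off and set it down, not drop it, in the aluminium parts tray; leave the can standing in the holder and the other things on the bench where they are.

Things in the scene. Friction and masses are not known exactly. Their poses are not given: they have to be found in the camera images.
- can_mid (a point): Centre of the blue rectangular metal can (loose, about 0.5 kg with cap): 170 mm long (its x), 66 mm wide (its y), 110 mm high (z up); this point is half-way up, 55 mm above its underside. A black handle stands on its top and a red cap at its +x end, the cap's axis upright at x = +54, y = 0 mm from this point.
- can_handle (a point): Middle of the can's black handle bar, at x = -22, y = 0, z = +85 mm from can_mid, near the balance point: bar along the can's x, 12 mm wide (y), 8 mm thick, 56 mm long, on two posts 6 mm thick with 44 mm between them and 26 mm free below the bar.
- cap_mid (a point): Centre of the red cap's knob (cap loose, 70 g): round, 60 mm across, 31 mm high (firm from 15 mm below to 16 mm above this point); a thin skirt hangs 10 mm lower. A steel stem with a 40 x 10 mm cross bar reaches 36 mm below this point, locked like a bayonet in the can's neck (56 mm across, 20 mm high). Locked, this point is 97 mm above can_mid.
- cap: The cap, origin at its stem's foot. A spring holds it up: 8 N to start pressing, 0.9 N more per mm. Teeth block turning until 4.5 mm down (12 N); at 7 mm it lands on the rigid neck. Kept down it turns some 70 degrees anticlockwise from above (5 degrees of play) to a stop. Let up there it rises to 5 mm above locked height, and lifts off after 20 mm more; let up earlier it stays held.
- can: The can, its origin at the centre of its underside, axes as can_mid.
- holder: Black steel open-topped holder bolted to the bench, keeps the can from turning: 198 x 94 mm outside (longer along its x), 36 mm high, walls and floor 8 mm thick, so the space inside is 182 x 78 mm and 28 mm deep, and the can (170 x 66 mm) stands in it either way round. Origin at the centre of its underside, on the bench, z up. A low bolted foot stands out 23 mm at each end.
- tray: Square aluminium parts tray, fixed, 170 x 170 mm, 28 mm high, walls and floor 4 mm; origin at the centre of its underside, z up. The cap may stand or lie in it.
- wrench: Bystander: steel wrench 180 mm long lying on the bench. Leave alone.
- tape: Bystander: yellow roll, 90 mm across, 45 mm high. Leave alone.
- driver: Bystander: red-handled screwdriver, 190 mm long. Leave alone.
- tin: Bystander: open metal tin, 90 mm across, 85 mm high. Leave alone.
Things that resemble listed ones, but are neither listed nor needed, are in the scene too. Of the things shaped like the holder, the black one is meant.

How it is judged:
By the outcome, as a careful person would: the job done as asked, in the order asked, and still so for the second after the job is handed in, with the robot touching nothing.
It also fails if it takes over 66 s, if anything falls off the work surface, if the arm or the gripper's body presses on something with over 40 N, if the wrist force passes 120 N, or if a joint passes its speed limit or range.

## Working session

There is one attempt and no reset: what is moved stays moved. The work goes in short steps, Python scripts to look and compute and a tool call to move; the robot and the scene stay as the last step left them, time stands still between calls to the robot, and variables do not carry over. Pictures are saved under pics/ and viewed, about 8 in all and at most 12, crops included, and the job is handed in when it is done.

Besides the shell and the picture viewer there is one more tool, called after "Emit:" as name(argument=value, ...), one argument or row to a line, values as JSON. play_rows: Moves the arm, as the interface text tells. Its arguments: {"type":"object","properties":{"commands":{"type":"array"},"squeeze":{"type":"number"}},"required":["commands"]}

```bash
mkdir -p pics; python3 - <<'E'
from plant import *
import cv2,pickle
s=read_state();print(s)
for n in("scene","top"):
    c=capture(n);pickle.dump(c,open(n+"0.pkl","wb"))
    print(n,c["fx"],c["fy"],c["cx"],c["cy"],c["R"],c["t"])
    cv2.imwrite(f"pics/{n}0.png",cv2.resize(c["color"][:,:,::-1],(800,600),interpolation=cv2.INTER_CUBIC))
E
```

```text
{'t': 0.0, 'joints': array([ 1.13299871e+00,  2.87151050e-01,  1.57824570e+00, -4.42055389e-05,
        1.27859443e+00, -1.49988529e-01]), 'qvel': array([-5.60932829e-06,  4.45015040e-04, -6.23229542e-04, -3.80696988e-04,
        7.26540339e-04, -5.27215838e-04]), 'joint_torque': array([-1.71691969e-03, -4.05988312e+01, -2.92622817e+01, -2.77174995e-04,
        5.88488707e-03, -1.43672440e-05]), 'position': array([0.19130471, 0.64666942, 0.25491966]), 'eef_rot': array([-3.13921473e+00, -3.16577753e-04,  2.85379598e+00]), 'wrist_force': array([0.02011453, 0.16849942, 0.15583942]), 'ft_torque': array([-0.00589752,  0.0135175 ,  0.00152682]), 'finger_gap': 0.08588675838386507}
scene 433.3427512141031 433.3427512141031 257.45004951754817 198.56011799888464 [[-0.73417494  0.67873662  0.0174286 ]
 [ 0.36143204  0.41242592 -0.8362247 ]
 [-0.57476433 -0.60763597 -0.54810993]] [ 0.45028514 -0.07971832  1.62751014]
top 351.7621527287287 351.7621527287287 260.19487062892887 195.32316513912647 [[-0.02362504 -0.99971884  0.00202425]
 [-0.98070337  0.02278252 -0.19416968]
 [ 0.19406897 -0.00657245 -0.98096587]] [-0.09048735  0.57347949  0.95727098]
```

View pics/scene0.png

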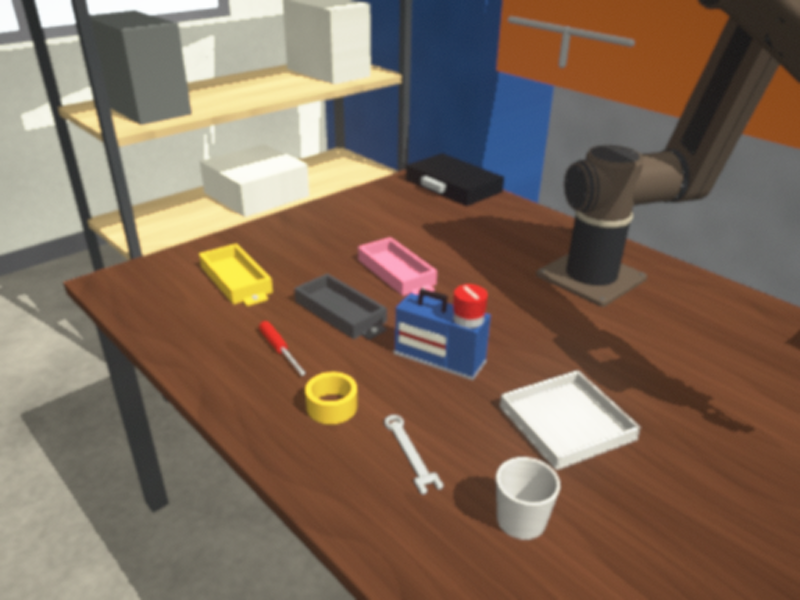

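View pics/top0.png

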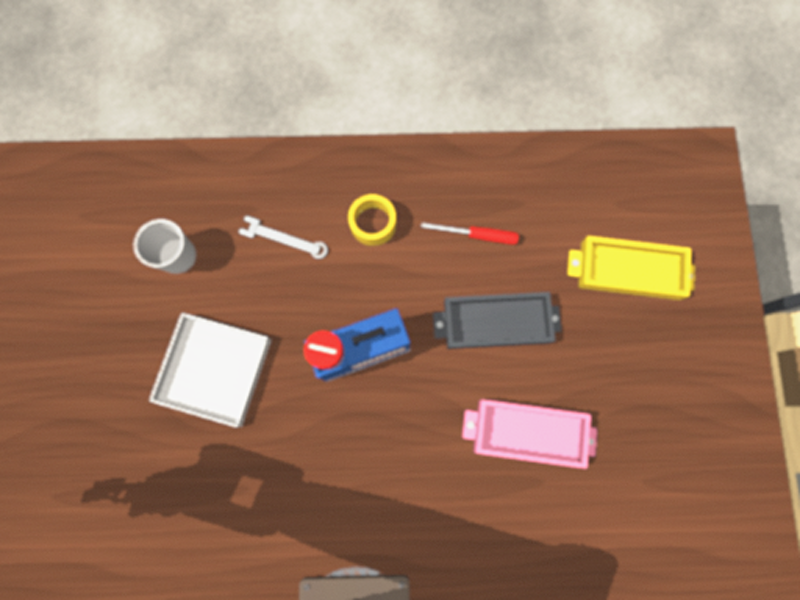

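The scene view shows the blue can at (445,330), the black holder at (340,305), pink and yellow look-alikes at (397,265) and (235,272), and the white/aluminium tray at (570,418). In the top view these are: can (360,345), cap (323,349), black holder (500,320), tray (212,370).

Possible mix-ups: for the holder, black (500,320), pink (535,432) or yellow (640,267), and I choose black. For the red cap, the cap at (323,349) against the screwdriver's red handle (495,236). For the tray, (212,370) against the tin (163,245).

Next I'll fit the poses from silhouettes in both views.

```bash
cat > h.py <<'E'
import numpy as np,cv2,pickle
from scipy.optimize import minimize
def proj(c,P):
    q=np.asarray(P)@c["R"].T+c["t"]; return np.c_[c["fx"]*q[:,0]/q[:,2]+c["cx"],c["fy"]*q[:,1]/q[:,2]+c["cy"]]
def box(x0,x1,y0,y1,z0,z1): return np.array([[x,y,z] for x in(x0,x1) for y in(y0,y1) for z in(z0,z1)])
def cyl(x,y,r,z0,z1):
    a=np.linspace(0,2*np.pi,40); return np.array([[x+r*np.cos(t),y+r*np.sin(t),z] for t in a for z in(z0,z1)])
def place(P,x,y,yaw,z=0):
    c,s=np.cos(yaw),np.sin(yaw); return P@np.array([[c,s,0],[-s,c,0],[0,0,1]])+[x,y,z]
def sil(c,parts,p,S=4,z=0):
    m=np.zeros((384*S,512*S),np.uint8)
    for P in parts:
        h=cv2.convexHull(((proj(c,place(P,*p,z))+.5)*S*16-8).astype(np.int32)); cv2.fillConvexPoly(m,h,1,shift=4)
    return cv2.resize(m.astype(np.float32),(512,384),interpolation=cv2.INTER_AREA)
def ground(c,u,v,z=0):
    d=c["R"].T@[(u-c["cx"])/c["fx"],(v-c["cy"])/c["fy"],1]; o=-c["R"].T@c["t"]; return o+d*(z-o[2])/d[2]
def fill(m,near):
    n,l,st,ce=cv2.connectedComponentsWithStats(m.astype(np.uint8))
    k=[i for i in range(1,n) if st[i,4]>40 and np.hypot(*(ce[i]-near))<45]
    m=np.isin(l,k).astype(np.uint8); m=cv2.morphologyEx(m,cv2.MORPH_CLOSE,np.ones((5,5)))
    cs,_=cv2.findContours(m,0,2); o=np.zeros_like(m); cv2.drawContours(o,cs,-1,1,-1); return o.astype(np.float32)
def fit(views,parts,p0,z=0):
    f=lambda p:sum(np.abs(sil(c,parts,p,z=z)-m).sum()/m.sum() for c,m in views)
    p=np.array(p0,float)
    for s in(.02,.006,.002):
        p=minimize(f,p,method="Nelder-Mead",options=dict(initial_simplex=np.vstack([p]+[p+d for d in np.diag([s,s,s*5])]),xatol=1e-5,fatol=1e-5)).x
    return p,f(p)
CAN=[box(-.085,.085,-.033,.033,0,.11),cyl(.054,0,.028,.11,.13),cyl(.054,0,.030,.127,.168)]
HOLD=[box(-.099,.099,-.047,.047,0,.036),box(-.122,.122,-.02,.02,0,.008)]
TRAY=[box(-.085,.085,-.085,.085,0,.028)]
def hsv(c): return [x.astype(int) for x in cv2.split(cv2.cvtColor(c["color"],cv2.COLOR_RGB2HSV))]
E
cat > fit0.py <<'E'
from h import *
S,T=[pickle.load(open(n+"0.pkl","rb")) for n in("scene","top")]
k=.64; out=[]
spec=dict(can=(CAN,(445,330),(350,347)),hold=(HOLD,(340,305),(500,320)),tray=(TRAY,(570,418),(212,370)))
ov={0:S["color"].copy(),1:T["color"].copy()}
for n,(parts,a,b) in spec.items():
    V=[]
    for i,(c,px) in enumerate(((S,a),(T,b))):
        H,s,v=hsv(c)
        m={"can":((H>95)&(H<135)&(s>90))|(((H<5)|(H>174))&(s>170)&(v>120)),"hold":(s<75)&(v<110),"tray":(s<60)&(v>120)}[n]
        m=fill(m,np.array(px)*k); V.append((c,m))
    g=ground(T,b[0]*k,b[1]*k,.03)
    best=min((fit(V,parts,[g[0],g[1],y]) for y in ((1.3,1.9) if n!="tray" else(.2,-.2))),key=lambda r:r[1])
    per=[fit([v],parts,best[0])for v in V]
    print(n,best,[x[0].round(4) for x in per])
    for i in(0,1):
        mm=(sil(V[i][0],parts,best[0])>.5).astype(np.uint8); 
        ov[i]=ov[i] if ov[i].shape[0]>400 else cv2.resize(ov[i],None,fx=4,fy=4,interpolation=cv2.INTER_CUBIC)
        for M,col in((mm,(0,255,0)),(V[i][1].astype(np.uint8),(255,0,255))):
            cs,_=cv2.findContours(cv2.resize(M,None,fx=4,fy=4,interpolation=0),0,2); cv2.drawContours(ov[i],cs,-1,col,1)
a=ov[0][580:1220,720:1680];b=ov[1][720:1160,360:1480]
cv2.imwrite("pics/fit.png",cv2.resize(np.vstack([cv2.resize(a,(560,373)),cv2.resize(b,(560,220))]),None,fx=1,fy=1)[:,:,::-1])
E
python3 fit0.py
```

```text
can (array([ 0.49844653, -0.01627884,  1.89437615]), np.float32(0.5540847)) [array([ 0.4882, -0.0245,  1.8885]), array([ 0.4996, -0.0159,  1.9007])]
hold (array([ 0.54251735, -0.27771808,  1.59318841]), np.float32(0.15106305)) [array([ 0.5427, -0.2783,  1.5883]), array([ 0.5445, -0.2768,  1.6204])]
tray (array([ 0.46508325,  0.26734856, -0.30882485]), np.float32(0.40092388)) [array([ 0.4634,  0.2666, -0.3047]), array([ 0.4668,  0.2676, -0.3089])]
```

View pics/fit.png

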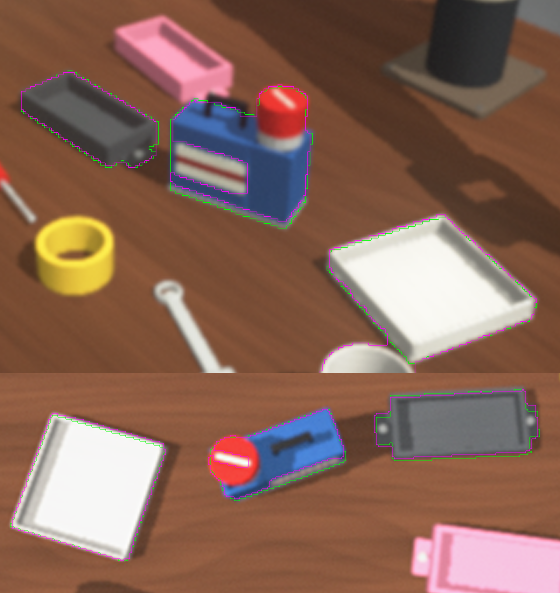

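The fit overlay shows the holder (90,118) and tray (430,285) outlines matching. The can (240,160) fits worse, so I'll check its mask in a close crop.

```bash
cat > fitcan.py <<'E'
from h import *
S,T=[pickle.load(open(n+"0.pkl","rb")) for n in("scene","top")]
V=[];tiles=[]
for c,px in((S,(445,330)),(T,(360,345))):
    H,s,v=hsv(c)
    m=((H>95)&(H<135)&(s>80)&(v>40))|(((H<4)|(H>174))&(s>150)&(v>110))
    q=np.array(px)*.64; yy,xx=np.mgrid[:384,:512]; m&=(np.hypot(xx-q[0],yy-q[1])<55)
    m=cv2.morphologyEx(m.astype(np.uint8),cv2.MORPH_CLOSE,np.ones((7,7)))
    n,l,st,_=cv2.connectedComponentsWithStats(m); m=(l==1+st[1:,4].argmax())
    cs,_=cv2.findContours(m.astype(np.uint8),0,2);o=np.zeros((384,512),np.uint8);cv2.drawContours(o,cs,-1,1,-1)
    V.append((c,o.astype(np.float32)))
p,e=fit(V,CAN,[.5,-.016,1.894]); print(p,e,[fit([v],CAN,p) for v in V])
for (c,m),px in zip(V,((445,320),(360,345))):
    I=cv2.resize(c["color"],None,fx=6,fy=6,interpolation=cv2.INTER_CUBIC)
    for M,col in(((sil(c,CAN,p)>.5).astype(np.uint8),(0,255,0)),(m.astype(np.uint8),(255,0,255))):
        cs,_=cv2.findContours(cv2.resize(M,None,fx=6,fy=6,interpolation=0),0,2);cv2.drawContours(I,cs,-1,col,1)
    h=proj(c,place(np.array([[-.05,0,.14],[.006,0,.14],[.054,0,.168]]),*p)); 
    for a in h: cv2.circle(I,tuple(int((x+.5)*6) for x in a),4,(0,255,255),-1)
    x,y=int(px[0]*.64*6),int(px[1]*.64*6); tiles.append(I[y-240:y+240,x-200:x+200])
cv2.imwrite("pics/can.png",np.hstack(tiles)[:,:,::-1])
E
python3 fitcan.py
```

```text
[ 0.49878893 -0.016493    1.90295892] 0.21932216 [(array([ 0.48978004, -0.02329769,  1.8828478 ]), np.float32(0.06180342)), (array([ 0.49956595, -0.01584363,  1.90186114]), np.float32(0.12041691))]
```

View pics/can.png

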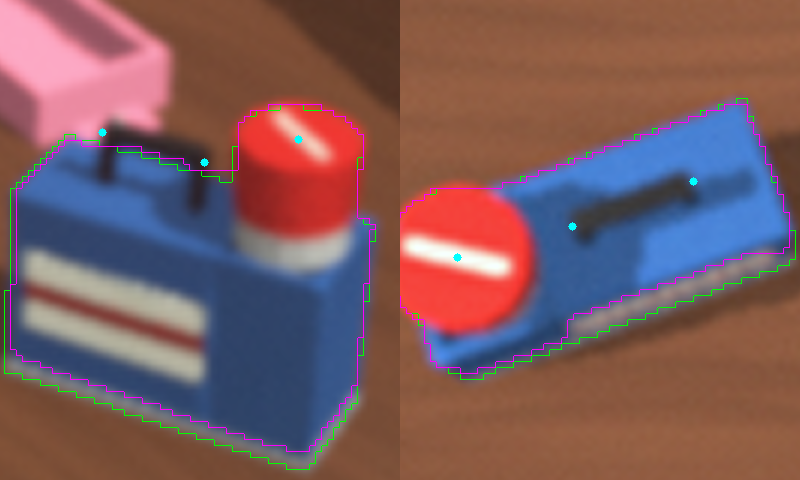

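The crop shows the right object: the blue can with the cap axis at (457,257) and the handle bar from (573,226) to (693,181) in the right tile. The fit matches the can in both views. Poses: can (0.499,-0.0165, yaw 1.90), holder (0.5435,-0.2775, yaw 1.60), tray (0.465,0.267). Moving now.

Emit:
play_rows(
  commands=[-1, -0.031, -0.0354, 0, 0, 0, 0, -1, -0.031, -0.0354, 0, 0, 0, 0, -1, -0.031, -0.0354, 0, 0, 0, 0, -1, -0.031, -0.0354, 0, 0, 0, 0, -1, -0.031, -0.0354, 0, 0, 0, 0, -1, -0.031, -0.0354, 0, 0, 0, 0, -1, -0.031, -0.0354, 0, 0, 0, 0, -1, -0.031, -0.0354, 0, 0, 0, 0],
  squeeze=60,
)

```text
t: 1.1
position: [0.3491, 0.3038, 0.2559]
eef_rot: [-3.141, -0.0, 2.854]
wrist_force: [0.8, -0.3, -0.3]
finger_gap: 0.0856
```

Emit:
play_rows(
  commands=[-1, -0.031, -0.0354, 0, 0, 0, 0, -1, -0.031, -0.0354, 0, 0, 0, 0, -1, -0.031, -0.0354, 0, 0, 0, 0, -1, -0.031, -0.0354, 0, 0, 0, 0, -1, -0.031, -0.0354, 0, 0, 0, 0, -1, -0.031, -0.0354, 0, 0, 0, 0, -1, -0.031, -0.0354, 0, 0, 0, 0, -1, -0.031, -0.0354, 0, 0, 0, 0],
)

```text
t: 2.1
position: [0.5065, -0.0381, 0.2559]
eef_rot: [3.141, -0.001, 2.853]
wrist_force: [0.3, 0.3, 0.4]
finger_gap: 0.0861
```

Emit:
play_rows(
  commands=[-1, 0, 0, 0, 0, 0, 0.1585, -1, 0, 0, 0, 0, 0, 0.1585, -1, 0, 0, 0, 0, 0, 0.1585, -1, 0, 0, 0, 0, 0, 0.1585, -1, 0, 0, 0, 0, 0, 0.1585, -1, 0, 0, 0, 0, 0, 0.1585, -1, 0, 0, 0, 0, 0, 0],
)

```text
t: 2.98
position: [0.5061, -0.0366, 0.2558]
eef_rot: [-3.141, -0.001, 1.905]
wrist_force: [-0.2, 1.1, -0.4]
finger_gap: 0.0853
```

```bash
cat > togo.py <<'E'
import sys;from plant import *;import numpy as np
from scipy.spatial.transform import Rotation as Ro
def togo(x,y,z,yaw):
    s=read_state();R=Ro.from_euler("xyz",s["eef_rot"]);G=Ro.from_euler("xyz",[np.pi,0,yaw])
    print("t",s["t"],"pos",s["position"].round(4),"rpy",s["eef_rot"].round(4),"j",s["joints"].round(2),"gap",round(s["finger_gap"],4),"F",s["wrist_force"].round(2),"M",s["ft_torque"].round(2))
    print("shift",R.inv().apply(np.array([x,y,z])-s["position"]).round(4),"turn",(R.inv()*G).as_rotvec().round(4))
if __name__=="__main__": togo(*map(float,sys.argv[1:]))
E
python3 togo.py .506 -.0373 .146 1.903
```

```text
t 2.975 pos [ 0.5061 -0.0366  0.2558] rpy [-3.1408e+00 -6.0000e-04  1.9046e+00] j [-0.27 -0.09  1.98  0.    1.25 -0.61] gap 0.0853 F [-0.17  1.08 -0.41] M [-0.03  0.   -0.02]
shift [-0.0007 -0.0002  0.1098] turn [-0.0008 -0.0006  0.0016]
```

Emit:
play_rows(
  commands=[-1, 0, 0, 0.025, 0, 0, 0, -1, 0, 0, 0.025, 0, 0, 0, -1, 0, 0, 0.025, 0, 0, 0, -1, 0, 0, 0.02, 0, 0, 0, -1, 0, 0, 0.015, 0, 0, 0, -1, 0, 0, 0, 0, 0, 0, 1, 0, 0, 0, 0, 0, 0, 1, 0, 0, 0, 0, 0, 0, 1, 0, 0, 0, 0, 0, 0, 1, 0, 0, 0, 0, 0, 0],
  squeeze=70,
)

```text
t: 4.22
position: [0.5065, -0.0367, 0.1467]
eef_rot: [3.141, 0.0, 1.903]
wrist_force: [-4.5, -1.1, 1.5]
finger_gap: 0.0124
```

Emit:
play_rows(
  commands=[1, 0, 0, 0, 0, 0, 0, 1, 0, 0, 0, 0, 0, 0, 1, 0, 0, -0.01, 0, 0, 0, 1, 0, 0, -0.02, 0, 0, 0, 1, 0, 0, -0.02, 0, 0, 0, 1, 0, 0, 0, 0, 0, 0],
)

```text
t: 4.97
position: [0.5071, -0.0367, 0.1973]
eef_rot: [3.139, 0.002, 1.903]
wrist_force: [0.2, 0.4, -4.7]
finger_gap: 0.0104
```

```bash
python3 togo.py .506 -.0373 .246 1.903; python3 - <<'E'
from plant import *;import cv2,numpy as np
a=capture("scene")["color"][100:340,200:400];b=capture("top")["color"][130:310,150:400]
f=lambda i:cv2.resize(i,(400,480),interpolation=cv2.INTER_CUBIC)
cv2.imwrite("pics/lift.png",np.hstack([f(a),cv2.resize(b,(400,288)) if 0 else f(b)])[:,:,::-1])
E
```

```text
t 4.975 pos [ 0.5071 -0.0367  0.1973] rpy [3.1389e+00 1.7000e-03 1.9029e+00] j [-0.27 -0.03  2.04  0.    1.13 -0.6 ] gap 0.0104 F [ 0.25  0.41 -4.74] M [-0.03 -0.05  0.04]
shift [-0.0002 -0.0011 -0.0487] turn [ 0.0027  0.0017 -0.0001]
```

View pics/lift.png

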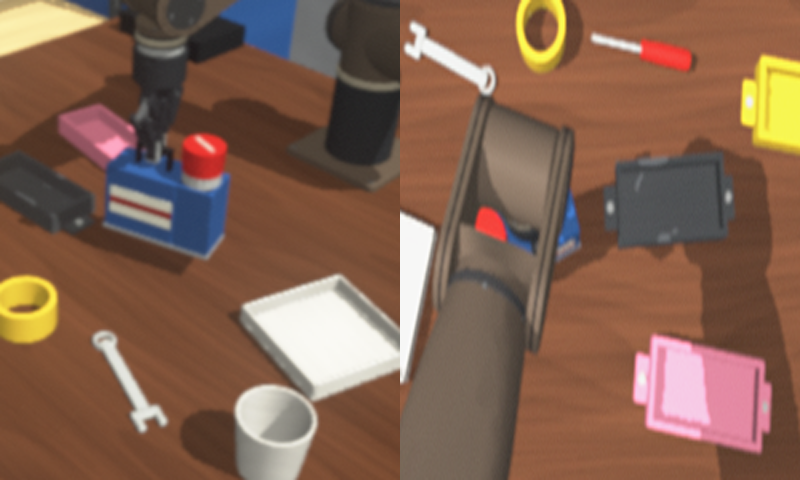

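The can is held level by its handle at about (155,150) in the left tile, and the black holder is at (670,200) in the right tile. Next I carry it over the holder.

Emit:
play_rows(
  commands=[1, 0, 0, -0.02, 0, 0, 0, 1, 0, 0, -0.02, 0, 0, 0, 1, -0.02, -0.0039, 0, 0, 0, 0, 1, -0.0334, -0.0065, 0, 0, 0, 0, 1, -0.0334, -0.0065, 0, 0, 0, 0, 1, -0.0334, -0.0065, 0, 0, 0, 0, 1, -0.0334, -0.0065, 0, 0, 0, 0, 1, -0.0334, -0.0065, 0, 0, 0, 0, 1, -0.0334, -0.0065, 0, 0, 0, 0, 1, -0.0334, -0.0065, 0, 0, 0, 0],
)

```text
t: 6.32
position: [0.5413, -0.2945, 0.2333]
eef_rot: [-3.139, -0.003, 1.902]
wrist_force: [-0.0, -0.5, -5.2]
finger_gap: 0.0104
```

Emit:
play_rows(
  commands=[1, -0.007, -0.0015, 0, 0, 0, 0, 1, 0, 0, 0, 0, 0, 0.075, 1, 0, 0, 0, 0, 0, 0.075, 1, 0, 0, 0, 0, 0, 0.075, 1, 0, 0, 0, 0, 0, 0.075, 1, 0, 0, 0, 0, 0, 0],
)

```text
t: 7.08
position: [0.5425, -0.2994, 0.2344]
eef_rot: [-3.139, -0.002, 1.604]
wrist_force: [-0.5, 0.1, -4.3]
finger_gap: 0.0105
```

```bash
python3 togo.py .5441 -.2995 .191 1.60; python3 - <<'E'
from plant import *;import cv2,numpy as np,pickle
s,t=capture("scene"),capture("top");pickle.dump((s,t),open("over.pkl","wb"))
a=s["color"][90:290,150:350];b=t["color"][120:320,230:430]
f=lambda i:cv2.resize(i,(400,400),interpolation=cv2.INTER_CUBIC)
cv2.imwrite("pics/over.png",np.hstack([f(a),f(b)])[:,:,::-1])
E
```

```text
t 7.075 pos [ 0.5425 -0.2994  0.2344] rpy [-3.1392e+00 -2.0000e-03  1.6038e+00] j [-0.67  0.19  1.74 -0.    1.22 -0.7 ] gap 0.0105 F [-0.52  0.07 -4.34] M [-0.05  0.02 -0.01]
shift [-0.0003  0.0017  0.0434] turn [-0.0024 -0.002   0.0038]
```

View pics/over.png

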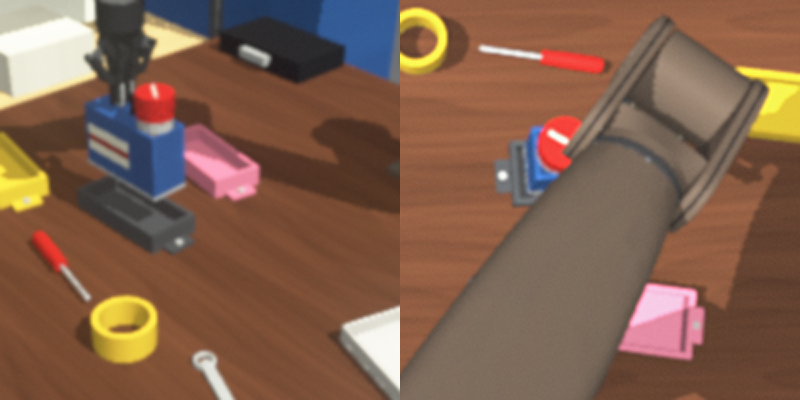

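The left tile shows the can level above the black holder at (135,215). I'll check the can's offset numerically from the scene view before lowering it.

```bash
python3 - <<'E'
from h import *
def mask(c,q):
    H,s,v=hsv(c);m=((H>95)&(H<135)&(s>80)&(v>40))|(((H<4)|(H>174))&(s>150)&(v>110))
    yy,xx=np.mgrid[:384,:512];m&=np.hypot(xx-q[0],yy-q[1])<50
    m=cv2.morphologyEx(m.astype(np.uint8),cv2.MORPH_CLOSE,np.ones((7,7)))
    n,l,st,_=cv2.connectedComponentsWithStats(m);m=(l==1+st[1:,4].argmax()).astype(np.uint8)
    cs,_=cv2.findContours(m,0,2);o=np.zeros((384,512),np.uint8);cv2.drawContours(o,cs,-1,1,-1);return o.astype(np.float32)
S0=pickle.load(open("scene0.pkl","rb"));S1,_=pickle.load(open("over.pkl","rb"))
for zb in(0.005,.007,.009):
    P=[box(-.085,.085,-.033,.033,zb,.11)]+CAN[1:]
    print(zb,fit([(S0,mask(S0,(285,211)))],P,[.4988,-.0165,1.903]),[fit([(S1,mask(S1,(217,160)))],P,[.543,-.277,1.604],z=z) for z in(.086,.088)])
E
```

```text
0.005 (array([ 0.49415996, -0.01901651,  1.88021316]), np.float32(0.042058993)) [(array([ 0.53490195, -0.28209358,  1.53603969]), np.float32(0.24028666)), (array([ 0.53617955, -0.2797336 ,  1.52554645]), np.float32(0.24563445))]
0.007 (array([ 0.49502237, -0.0182996 ,  1.88929855]), np.float32(0.037975594)) [(array([ 0.53524208, -0.28174674,  1.5364229 ]), np.float32(0.23515716)), (array([ 0.5383738 , -0.27811742,  1.53847985]), np.float32(0.23839493))]
0.009 (array([ 0.49659888, -0.01753908,  1.88894754]), np.float32(0.036870677)) [(array([ 0.53645967, -0.28037141,  1.53847135]), np.float32(0.23184663)), (array([ 0.53918518, -0.27697605,  1.53583112]), np.float32(0.23399301))]
```

Emit:
play_rows(
  commands=[1, 0, 0.001, 0.015, 0, 0, 0, 1, 0, 0, 0.015, 0, 0, 0, 1, 0, 0, 0.013, 0, 0, 0, 1, 0, 0, 0.005, 0, 0, 0, 1, 0, 0, 0.005, 0, 0, 0, 1, 0, 0, 0.005, 0, 0, 0, 1, 0, 0, 0, 0, 0, 0],
)

```text
t: 8.05
position: [0.5442, -0.2997, 0.1781]
eef_rot: [-3.141, -0.0, 1.603]
wrist_force: [-0.3, -0.4, -4.5]
finger_gap: 0.0101
```

Emit:
play_rows(
  commands=[1, 0, 0, 0.006, 0, 0, 0, 1, 0, 0, 0.006, 0, 0, 0, 1, 0, 0, 0.005, 0, 0, 0, 1, 0, 0, 0.003, 0, 0, 0, 1, 0, 0, 0.002, 0, 0, 0, 1, 0, 0, 0.001, 0, 0, 0, 1, 0, 0, 0, 0, 0, 0],
)

```text
t: 8.93
position: [0.5443, -0.2998, 0.1554]
eef_rot: [3.141, 0.0, 1.603]
wrist_force: [0.3, 0.4, -4.5]
finger_gap: 0.0102
```

Emit:
play_rows(
  commands=[1, 0, 0, 0.001, 0, 0, 0, 1, 0, 0, 0.001, 0, 0, 0, 1, 0, 0, 0, 0, 0, 0],
)

```text
t: 9.3
position: [0.5448, -0.3004, 0.155]
eef_rot: [3.14, 0.002, 1.603]
wrist_force: [-1.1, -0.6, 2.6]
finger_gap: 0.0104
```

The can is resting on the holder floor (vertical force went from -4.5 to +2.6 N). I'll release it and rise.

Emit:
play_rows(
  commands=[0, 0, 0, 0, 0, 0, 0, -1, 0, 0, 0, 0, 0, 0, -1, 0, 0, 0, 0, 0, 0, -1, 0, 0, 0, 0, 0, 0, -1, 0, 0, -0.02, 0, 0, 0, -1, 0, 0, -0.03, 0, 0, 0, -1, 0, 0, -0.04, 0, 0, 0, -1, -0.05, 0, -0.02, 0, 0, 0, -1, -0.06, 0, 0, 0, 0, 0, -1, -0.06, 0, 0, 0, 0, 0],
)

```text
t: 10.55
position: [0.5502, -0.4714, 0.2664]
eef_rot: [3.139, 0.003, 1.604]
wrist_force: [0.2, -0.3, -0.1]
finger_gap: 0.0854
```

```bash
python3 - <<'E'
from plant import *;import cv2,numpy as np,pickle
print(read_state()["position"],read_state()["joints"].round(2))
s,t=capture("scene"),capture("top");pickle.dump((s,t),open("set.pkl","wb"))
a=s["color"][120:280,150:310];b=t["color"][140:260,250:410]
f=lambda i:cv2.resize(i,(400,i.shape[0]*400//i.shape[1]),interpolation=cv2.INTER_CUBIC)
A,B=f(a),f(b);B=np.pad(B,((0,A.shape[0]-B.shape[0]),(0,0),(0,0)))
cv2.imwrite("pics/set.png",np.hstack([A,B])[:,:,::-1])
E
```

```text
[ 0.55023521 -0.47140943  0.266381  ] [-0.85  0.39  1.43  0.    1.32 -0.88]
```

View pics/set.png

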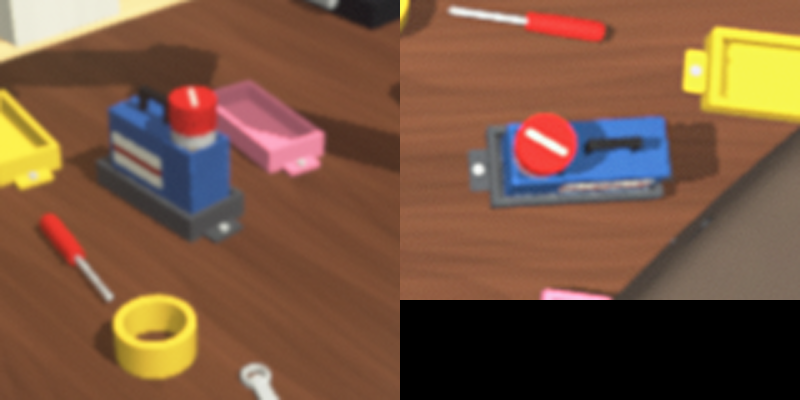

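The can stands home and clear of the gripper in the black holder, with the cap at (546,144) in the right tile and (192,112) in the left. I'll locate the cap precisely from its red silhouette.

```bash
python3 - <<'E'
from h import *
S,T=pickle.load(open("set.pkl","rb"));V=[]
for c,q in((S,(227,165)),(T,(250+146*.4,140+144*.4))):
    H,s,v=hsv(c);m=((H<5)|(H>172))&(s>140)&(v>100)
    yy,xx=np.mgrid[:384,:512];m&=np.hypot(xx-q[0],yy-q[1])<22
    cs,_=cv2.findContours(cv2.morphologyEx(m.astype(np.uint8),cv2.MORPH_CLOSE,np.ones((3,3))),0,2);o=np.zeros((384,512),np.uint8);cv2.drawContours(o,cs,-1,1,-1)
    V.append((c,o.astype(np.float32)))
P=[cyl(0,0,.03,.127,.168)]
print(fit(V,P,[.54,-.224,0],z=.008),[fit([v],P,[.54,-.224,0],z=.008) for v in V])
# sanity: same on initial pose
E
python3 togo.py .5429 -.2243 .256 1.0
```

```text
(array([ 0.54063217, -0.22507909,  0.08553705]), np.float32(0.27454072)) [(array([ 0.5348748 , -0.23124707,  0.051182  ]), np.float32(0.047981586)), (array([ 0.5428413 , -0.22528809,  0.06038819]), np.float32(0.08302437))]
t 10.65 pos [ 0.5484 -0.4754  0.2639] rpy [3.1413e+00 2.9000e-03 1.5977e+00] j [-0.85  0.39  1.43 -0.    1.32 -0.88] gap 0.0855 F [-0.4 -0.2 -0.4] M [ 0.02 -0.05 -0.05]
shift [0.2511 0.0013 0.0072] turn [0.0012 0.0027 0.5977]
```

Emit:
play_rows(
  commands=[-1, 0.03, 0, 0, 0, 0, 0, -1, 0.045, 0, 0, 0, 0, 0, -1, 0.05, 0, 0, 0, 0, 0, -1, 0.05, 0, 0, 0, 0, 0, -1, 0.045, 0.001, 0, 0, 0, 0, -1, 0.03, 0, 0, 0, 0, 0.16, -1, 0, 0, 0, 0, 0, 0.16, -1, 0, 0, 0, 0, 0, 0.16, -1, 0, 0, 0, 0, 0, 0.16, -1, 0, 0, 0, 0, 0, 0],
  squeeze=60,
)

```text
t: 11.9
position: [0.5428, -0.2192, 0.2647]
eef_rot: [3.14, -0.0, 0.965]
wrist_force: [-0.2, 0.4, 0.2]
finger_gap: 0.0853
```

```bash
python3 togo.py .5426 -.2248 .160 0.957
```

```text
t 11.9 pos [ 0.5428 -0.2192  0.2647] rpy [ 3.1401e+00 -2.0000e-04  9.6520e-01] j [-0.56  0.08  1.79  0.    1.26  0.05] gap 0.0853 F [-0.23  0.4   0.2 ] M [-0.02  0.01 -0.02]
shift [-0.0048  0.0029  0.1047] turn [ 0.0015 -0.0003  0.0082]
```

Emit:
play_rows(
  commands=[-1, -0.0048, 0.0029, 0.03, 0, 0, 0, -1, 0, 0, 0.03, 0, 0, 0, -1, 0, 0, 0.025, 0, 0, 0, -1, 0, 0, 0.012, 0, 0, 0, -1, 0, 0, 0.0075, 0, 0, 0, -1, 0, 0, 0, 0, 0, 0],
)

```text
t: 12.65
position: [0.5425, -0.2254, 0.1592]
eef_rot: [3.141, -0.0, 0.963]
wrist_force: [0.6, -0.6, 0.9]
finger_gap: 0.0853
```

Emit:
play_rows(
  commands=[0.3, 0, 0, 0, 0, 0, 0, 0.3, 0, 0, 0, 0, 0, 0, 1, 0, 0, 0, 0, 0, 0, 1, 0, 0, 0, 0, 0, 0, 1, 0, 0, 0, 0, 0, 0],
)

```text
t: 13.28
position: [0.5425, -0.2255, 0.1602]
eef_rot: [3.141, 0.0, 0.963]
wrist_force: [-2.5, 0.9, 6.3]
finger_gap: 0.0586
```

```bash
python3 togo.py .5426 -.2248 .160 0.957
```

```text
t 13.275 pos [ 0.5425 -0.2255  0.1602] rpy [3.1411e+00 2.0000e-04 9.6300e-01] j [-0.57  0.19  1.87 -0.    1.07  0.04] gap 0.0586 F [-2.5   0.92  6.34] M [ 0.26  0.49 -0.02]
shift [ 0.0006 -0.0003  0.0002] turn [0.0005 0.0002 0.006 ]
```

The cap is gripped. Next I press in small steps and watch the force.

Emit:
play_rows(
  commands=[1, 0, 0, 0.001, 0, 0, 0, 1, 0, 0, 0.001, 0, 0, 0, 1, 0, 0, 0.001, 0, 0, 0, 1, 0, 0, 0.001, 0, 0, 0, 1, 0, 0, 0, 0, 0, 0],
)

```text
t: 13.9
position: [0.5428, -0.2255, 0.1573]
eef_rot: [3.141, 0.0, 0.963]
wrist_force: [-4.3, 1.7, 9.2]
finger_gap: 0.059
```

```bash
python3 togo.py .5426 -.2248 .1545 0.957
```

```text
t 13.9 pos [ 0.5428 -0.2255  0.1573] rpy [3.1409 0.     0.963 ] j [-0.57  0.2   1.88 -0.    1.07  0.04] gap 0.059 F [-4.31  1.75  9.2 ] M [0.46 0.77 0.06]
shift [ 0.0005 -0.0006  0.0028] turn [0.0007 0.     0.006 ]
```

Emit:
play_rows(
  commands=[1, 0, 0, 0.001, 0, 0, 0, 1, 0, 0, 0.001, 0, 0, 0, 1, 0, 0, 0.001, 0, 0, 0, 1, 0, 0, 0.001, 0, 0, 0, 1, 0, 0, 0, 0, 0, 0],
)

```text
t: 14.52
position: [0.5429, -0.2256, 0.1541]
eef_rot: [3.141, -0.0, 0.963]
wrist_force: [-4.8, 3.5, 11.5]
finger_gap: 0.0588
```

```bash
python3 togo.py .5426 -.2248 .1545 0.957
```

```text
t 14.525 pos [ 0.5429 -0.2256  0.1541] rpy [ 3.1407e+00 -1.0000e-04  9.6310e-01] j [-0.57  0.2   1.88  0.    1.06  0.04] gap 0.0588 F [-4.85  3.5  11.5 ] M [ 0.63  0.95 -0.05]
shift [ 0.0004 -0.0007 -0.0004] turn [ 0.0009 -0.0001  0.0061]
```

Emit:
play_rows(
  commands=[1, 0, -0.001, 0.001, 0, 0, 0, 1, 0, 0, 0.001, 0, 0, 0, 1, 0, 0, 0, 0, 0, 0],
)

```text
t: 14.9
position: [0.5427, -0.2255, 0.1533]
eef_rot: [3.139, 0.0, 0.963]
wrist_force: [-6.0, 2.8, 16.1]
finger_gap: 0.0591
```

```bash
python3 togo.py .5426 -.2248 .1545 0.957
```

```text
t 14.9 pos [ 0.5427 -0.2255  0.1533] rpy [3.1387e+00 1.0000e-04 9.6320e-01] j [-0.57  0.2   1.88 -0.    1.06  0.04] gap 0.0591 F [-6.02  2.85 16.08] M [0.55 1.01 0.  ]
shift [ 0.0005 -0.0005 -0.0012] turn [0.0029 0.0001 0.0062]
```

16 N means the cap is just at the bottom stop. I'll ease up slightly and begin turning anticlockwise (tool wz negative).

Emit:
play_rows(
  commands=[1, 0, 0, -0.001, 0, 0, 0, 1, 0, 0, 0, 0, 0, -0.06, 1, 0, 0, 0, 0, 0, -0.06, 1, 0, 0, 0, 0, 0, -0.06, 1, 0, 0, 0, 0, 0, 0],
)

```text
t: 15.52
position: [0.5437, -0.2261, 0.1542]
eef_rot: [3.135, 0.001, 1.143]
wrist_force: [-2.3, 0.7, 11.8]
finger_gap: 0.059
```

```bash
python3 togo.py .5426 -.2248 .1545 0.957
```

```text
t 15.525 pos [ 0.5437 -0.2261  0.1542] rpy [3.1347e+00 8.0000e-04 1.1431e+00] j [-0.57  0.2   1.88  0.    1.06 -0.14] gap 0.059 F [-2.34  0.71 11.81] M [0.2  0.41 0.  ]
shift [ 0.0007 -0.0015 -0.0003] turn [7.000e-03 1.000e-04 1.861e-01]
```

Emit:
play_rows(
  commands=[1, 0, 0, 0.0007, 0, 0, -0.06, 1, 0, 0, 0, 0, 0, -0.1, 1, 0, 0, 0, 0, 0, -0.1, 1, 0, 0, 0, 0, 0, -0.1, 1, 0, 0, 0, 0, 0, -0.1, 1, 0, 0, 0, 0, 0, 0],
)

```text
t: 16.27
position: [0.543, -0.225, 0.1532]
eef_rot: [3.138, 0.001, 1.603]
wrist_force: [-4.4, 2.9, 13.9]
finger_gap: 0.0587
```

```bash
python3 togo.py .5426 -.2248 .1545 0.957
```

```text
t 16.275 pos [ 0.543  -0.225   0.1532] rpy [3.1380e+00 1.0000e-03 1.6032e+00] j [-0.57  0.2   1.88  0.    1.06 -0.6 ] gap 0.0587 F [-4.43  2.88 13.95] M [0.71 0.66 0.  ]
shift [ 0.0002 -0.0004 -0.0013] turn [ 3.800e-03 -2.000e-04  6.462e-01]
```

Emit:
play_rows(
  commands=[1, 0, 0, 0, 0, 0, -0.1, 1, 0, 0, 0, 0, 0, -0.1, 1, 0, 0, 0, 0, 0, -0.1, 1, 0, 0, 0, 0, 0, -0.1, 1, 0, 0, 0, 0, 0, -0.05, 1, 0, 0, 0, 0, 0, -0.05, 1, 0, 0, 0, 0, 0, 0],
)

```text
t: 17.15
position: [0.5445, -0.2262, 0.154]
eef_rot: [3.136, 0.008, 2.103]
wrist_force: [-0.3, 1.5, 12.6]
finger_gap: 0.0587
```

```bash
python3 togo.py .5426 -.2248 .1545 0.957
```

```text
t 17.15 pos [ 0.5445 -0.2262  0.154 ] rpy [3.1365 0.0078 2.1028] j [-0.57  0.2   1.88  0.    1.05 -1.1 ] gap 0.0587 F [-0.26  1.52 12.62] M [0.29 0.06 0.01]
shift [ 0.0022 -0.0009 -0.0005] turn [0.009  0.004  1.1458]
```

Emit:
play_rows(
  commands=[1, 0, 0, 0, 0, 0, -0.04, 1, 0, 0, 0, 0, 0, -0.04, 1, 0, 0, 0, 0, 0, -0.03, 1, 0, 0, 0, 0, 0, 0],
)

```text
t: 17.65
position: [0.544, -0.2271, 0.154]
eef_rot: [3.14, 0.009, 2.213]
wrist_force: [-2.3, -1.7, 12.8]
finger_gap: 0.0589
```

```bash
python3 togo.py .5426 -.2248 .1545 0.957
```

```text
t 17.65 pos [ 0.544  -0.2271  0.154 ] rpy [3.1396 0.0089 2.2125] j [-0.57  0.2   1.88 -0.    1.05 -1.21] gap 0.0589 F [-2.3  -1.7  12.81] M [-0.18  0.45 -0.1 ]
shift [ 0.0027  0.0003 -0.0005] turn [0.0073 0.0064 1.2555]
```

Emit:
play_rows(
  commands=[1, 0, 0, 0, 0, 0, -0.03, 1, 0, 0, 0, 0, 0, -0.03, 1, 0, 0, 0, 0, 0, 0],
)

```text
t: 18.02
position: [0.5439, -0.2272, 0.154]
eef_rot: [3.14, 0.009, 2.272]
wrist_force: [-2.8, -0.6, 13.1]
finger_gap: 0.0586
```

```bash
python3 togo.py .5426 -.2248 .1545 0.957
```

```text
t 18.025 pos [ 0.5439 -0.2272  0.154 ] rpy [3.1402 0.0089 2.2718] j [-0.57  0.2   1.88 -0.    1.05 -1.27] gap 0.0586 F [-2.77 -0.58 13.11] M [-0.2   0.45 -0.23]
shift [ 0.0027  0.0006 -0.0005] turn [0.0071 0.0067 1.3148]
```

Emit:
play_rows(
  commands=[1, 0, 0, 0, 0, 0, -0.04, 1, 0, 0, 0, 0, 0, -0.03, 1, 0, 0, 0, 0, 0, 0],
)

```text
t: 18.4
position: [0.5437, -0.2275, 0.154]
eef_rot: [3.14, 0.009, 2.336]
wrist_force: [-2.6, -1.3, 13.0]
finger_gap: 0.0588
```

```bash
python3 togo.py .5426 -.2248 .1545 0.957
```

```text
t 18.4 pos [ 0.5437 -0.2275  0.154 ] rpy [3.1401 0.0085 2.3365] j [-0.57  0.2   1.88 -0.    1.05 -1.33] gap 0.0588 F [-2.56 -1.33 13.02] M [-0.34  0.64 -1.27]
shift [ 0.0027  0.0011 -0.0005] turn [0.0071 0.0061 1.3795]
```

The hard stop shows (torque -1.27 N·m). I'll let the cap up slowly.

Emit:
play_rows(
  commands=[1, 0, 0, -0.002, 0, 0, 0.01, 1, 0, 0, -0.002, 0, 0, 0, 1, 0, 0, -0.002, 0, 0, 0, 1, 0, 0, -0.002, 0, 0, 0, 1, 0, 0, -0.002, 0, 0, 0, 1, 0, 0, -0.002, 0, 0, 0, 1, 0, 0, 0, 0, 0, 0],
)

```text
t: 19.27
position: [0.5404, -0.2248, 0.1576]
eef_rot: [-3.141, -0.002, 2.33]
wrist_force: [2.0, -4.5, -9.3]
finger_gap: 0.0587
```

```bash
python3 togo.py .5426 -.2248 .166 0.957
```

```text
t 19.275 pos [ 0.5404 -0.2248  0.1576] rpy [-3.1410e+00 -2.0000e-03  2.3302e+00] j [-0.57  0.19  1.88 -0.    1.07 -1.33] gap 0.0587 F [ 1.96 -4.51 -9.34] M [-0.83 -0.48 -0.88]
shift [-0.0015  0.0015 -0.0085] turn [-1.9000e-03 -1.2000e-03  1.3732e+00]
```

It was held by friction from the remaining stop torque. I'll ease down, relax the torque a little, then let up again.

Emit:
play_rows(
  commands=[1, 0, 0, 0.003, 0, 0, 0, 1, 0, 0, 0.004, 0, 0, 0, 1, 0, 0, 0.003, 0, 0, 0, 1, 0, 0, 0, 0, 0, 0.03, 1, 0, 0, 0, 0, 0, 0.02, 1, 0, 0, 0, 0, 0, 0],
)

```text
t: 20.02
position: [0.5428, -0.225, 0.1548]
eef_rot: [3.141, 0.003, 2.287]
wrist_force: [-2.2, 1.5, 11.4]
finger_gap: 0.0589
```

```bash
python3 togo.py .5426 -.2248 .166 0.957
```

```text
t 20.025 pos [ 0.5428 -0.225   0.1548] rpy [3.1413e+00 2.9000e-03 2.2870e+00] j [-0.57  0.2   1.88 -0.    1.06 -1.28] gap 0.0589 F [-2.2   1.52 11.39] M [ 0.36  0.4  -0.03]
shift [ 0.0003  0.     -0.0112] turn [0.0021 0.0022 1.33  ]
```

Torque is now about 0. Letting up again.

Emit:
play_rows(
  commands=[1, 0, 0, -0.002, 0, 0, 0, 1, 0, 0, -0.002, 0, 0, 0, 1, 0, 0, -0.002, 0, 0, 0, 1, 0, 0, -0.002, 0, 0, 0, 1, 0, 0, 0, 0, 0, 0],
)

```text
t: 20.65
position: [0.5426, -0.2249, 0.1615]
eef_rot: [3.141, 0.003, 2.287]
wrist_force: [-0.2, 0.8, 5.6]
finger_gap: 0.0584
```

```bash
python3 togo.py .5426 -.2248 .166 0.957
```

```text
t 20.65 pos [ 0.5426 -0.2249  0.1615] rpy [3.1411e+00 3.1000e-03 2.2869e+00] j [-0.57  0.19  1.87 -0.    1.07 -1.28] gap 0.0584 F [-0.21  0.82  5.59] M [ 0.11 -0.03  0.01]
shift [ 0.0001  0.     -0.0045] turn [0.0025 0.0023 1.3299]
```

Emit:
play_rows(
  commands=[1, 0, 0, -0.002, 0, 0, 0, 1, 0, 0, -0.002, 0, 0, 0, 1, 0, 0, -0.003, 0, 0, 0, 1, 0, 0, -0.003, 0, 0, 0, 1, 0, 0, 0, 0, 0, 0],
)

```text
t: 21.28
position: [0.5407, -0.2245, 0.1683]
eef_rot: [-3.14, -0.002, 2.283]
wrist_force: [0.2, -0.1, -0.2]
finger_gap: 0.0583
```

```bash
python3 togo.py .5426 -.2248 .166 0.957
```

```text
t 21.275 pos [ 0.5407 -0.2245  0.1683] rpy [-3.1402e+00 -2.2000e-03  2.2834e+00] j [-0.57  0.18  1.87 -0.    1.09 -1.28] gap 0.0583 F [ 0.23 -0.13 -0.18] M [-0.02 -0.05  0.02]
shift [-0.0014  0.0013  0.0023] turn [-2.7000e-03 -9.0000e-04  1.3264e+00]
```

Emit:
play_rows(
  commands=[1, 0, 0, -0.005, 0, 0, 0, 1, 0, 0, -0.005, 0, 0, 0, 1, 0, 0, -0.005, 0, 0, 0, 1, 0, 0, 0, 0, 0, 0],
)

```text
t: 21.78
position: [0.5419, -0.2251, 0.185]
eef_rot: [3.141, 0.001, 2.283]
wrist_force: [-0.9, -0.0, 0.2]
finger_gap: 0.0592
```

Emit:
play_rows(
  commands=[1, 0, 0, -0.006, 0, 0, 0, 1, 0, 0, -0.01, 0, 0, 0, 1, 0, 0, -0.02, 0, 0, 0, 1, 0, 0, -0.02, 0, 0, 0, 1, 0, 0, 0, 0, 0, 0],
)

```text
t: 22.4
position: [0.5429, -0.2256, 0.2439]
eef_rot: [3.14, 0.006, 2.283]
wrist_force: [0.9, 1.1, -1.6]
finger_gap: 0.0585
```

```bash
python3 togo.py .465 .267 .12 2.83;python3 - <<'E'
from plant import *;import cv2,numpy as np
s=capture("scene")
cv2.imwrite("pics/off.png",cv2.resize(s["color"][90:270,140:340],(600,540),interpolation=cv2.INTER_CUBIC)[:,:,::-1])
E
```

```text
t 22.4 pos [ 0.5429 -0.2256  0.2439] rpy [3.1397 0.0062 2.2828] j [-0.57  0.1   1.81 -0.    1.22 -1.28] gap 0.0585 F [ 0.94  1.09 -1.65] M [-0.02 -0.03  0.02]
shift [0.4246 0.2627 0.1217] turn [ 1.000e-04  6.500e-03 -5.472e-01]
```

View pics/off.png

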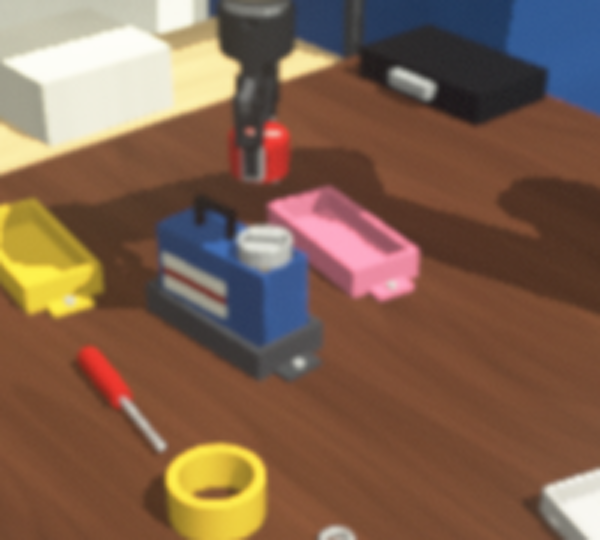

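The cap is off and in the gripper at (262,150); the can stands in the holder at (235,290) with its neck open. Next I carry the cap to the tray.

Emit:
play_rows(
  commands=[1, 0.02, 0.0124, 0, 0, 0, 0, 1, 0.04, 0.0247, 0, 0, 0, 0, 1, 0.045, 0.0278, 0, 0, 0, 0, 1, 0.045, 0.0278, 0, 0, 0, 0, 1, 0.045, 0.0278, 0, 0, 0, 0, 1, 0.045, 0.0278, 0, 0, 0, 0, 1, 0.045, 0.0278, 0, 0, 0, 0, 1, 0.045, 0.0278, 0, 0, 0, 0, 1, 0.045, 0.0278, 0, 0, 0, 0, 1, 0.035, 0.022, 0, 0, 0, 0],
)

```text
t: 23.7
position: [0.4634, 0.2538, 0.2391]
eef_rot: [-3.14, -0.001, 2.285]
wrist_force: [-0.7, 0.2, -0.7]
finger_gap: 0.0588
```

Emit:
play_rows(
  commands=[1, 0.015, 0.009, 0, 0, 0, 0, 1, 0, 0, 0.03, 0, 0, 0, 1, 0, 0, 0.05, 0, 0, 0, 1, 0, 0, 0.05, 0, 0, 0, 1, 0, 0, 0.03, 0, 0, 0, 1, 0, 0, 0.02, 0, 0, 0, 1, 0, 0, 0.01, 0, 0, 0, 1, 0, 0, 0, 0, 0, 0],
)

```text
t: 24.7
position: [0.4622, 0.2682, 0.0496]
eef_rot: [-3.14, -0.001, 2.282]
wrist_force: [-0.2, 0.1, 0.8]
finger_gap: 0.0589
```

```bash
python3 togo.py .465 .267 .04 2.283
```

```text
t 24.7 pos [0.4622 0.2682 0.0496] rpy [-3.1399e+00 -5.0000e-04  2.2825e+00] j [ 0.34  0.25  2.04 -0.    0.85 -0.38] gap 0.0589 F [-0.19  0.08  0.8 ] M [-0.01 -0.03 -0.02]
shift [-0.0028  0.0014  0.0096] turn [-0.0016 -0.0005 -0.0005]
```

Emit:
play_rows(
  commands=[1, 0, 0, 0.003, 0, 0, 0, 1, 0, 0, 0.002, 0, 0, 0, 1, 0, 0, 0.001, 0, 0, 0, 1, 0, 0, 0, 0, 0, 0],
)

```text
t: 25.2
position: [0.4628, 0.2686, 0.0443]
eef_rot: [3.141, 0.0, 2.283]
wrist_force: [0.6, -0.3, -0.1]
finger_gap: 0.0587
```

Emit:
play_rows(
  commands=[1, 0, 0, 0.001, 0, 0, 0, 1, 0, 0, 0.001, 0, 0, 0, 1, 0, 0, 0, 0, 0, 0],
)

```text
t: 25.58
position: [0.4626, 0.2685, 0.042]
eef_rot: [-3.141, -0.0, 2.283]
wrist_force: [0.0, -0.0, -0.9]
finger_gap: 0.0587
```

Emit:
play_rows(
  commands=[1, 0, 0, 0.001, 0, 0, 0, 1, 0, 0, 0.001, 0, 0, 0, 1, 0, 0, 0, 0, 0, 0],
)

```text
t: 25.95
position: [0.4628, 0.2686, 0.0402]
eef_rot: [-3.142, 0.0, 2.283]
wrist_force: [-0.0, -1.0, 0.7]
finger_gap: 0.0585
```

```bash
python3 togo.py .465 .267 .04 2.283
```

```text
t 25.95 pos [0.4628 0.2686 0.0402] rpy [-3.1415  0.      2.2828] j [ 0.34  0.27  2.04 -0.    0.83 -0.38] gap 0.0585 F [-0.02 -0.97  0.66] M [-0.03  0.03  0.02]
shift [-0.0026  0.0007  0.0002] turn [-0.0001  0.     -0.0002]
```

Emit:
play_rows(
  commands=[1, 0, 0, 0.001, 0, 0, 0, 1, 0, 0, 0.001, 0, 0, 0, 1, 0, 0, 0, 0, 0, 0],
)

```text
t: 26.32
position: [0.4629, 0.2686, 0.0401]
eef_rot: [-3.14, -0.0, 2.283]
wrist_force: [-4.3, -3.0, 12.4]
finger_gap: 0.0589
```

The cap is on the tray floor (12 N). I'll ease off a little, then open gently.

Emit:
play_rows(
  commands=[1, 0, 0, -0.001, 0, 0, 0, 1, 0, 0, 0, 0, 0, 0, 1, 0, 0, 0, 0, 0, 0],
  squeeze=20,
)

```text
t: 26.7
position: [0.4629, 0.2686, 0.0401]
eef_rot: [-3.141, -0.0, 2.283]
wrist_force: [-2.7, -2.3, 7.2]
finger_gap: 0.0587
```

Emit:
play_rows(
  commands=[-0.3, 0, 0, 0, 0, 0, 0, -0.5, 0, 0, 0, 0, 0, 0, -0.7, 0, 0, 0, 0, 0, 0, -1, 0, 0, 0, 0, 0, 0, -1, 0, 0, 0, 0, 0, 0, -1, 0, 0, 0, 0, 0, 0, -1, 0, 0, 0, 0, 0, 0],
)

```text
t: 27.58
position: [0.4627, 0.2686, 0.0391]
eef_rot: [-3.141, -0.0, 2.283]
wrist_force: [0.4, -0.6, -0.7]
finger_gap: 0.0853
```

```bash
python3 - <<'E'
from plant import *;import cv2,numpy as np
print(read_state()["wrist_force"])
s=capture("scene")
cv2.imwrite("pics/rel.png",cv2.resize(s["color"][180:340,280:460],(560,498),interpolation=cv2.INTER_CUBIC)[:,:,::-1])
E
```

```text
[ 0.40044367 -0.61148328 -0.67225228]
```

View pics/rel.png

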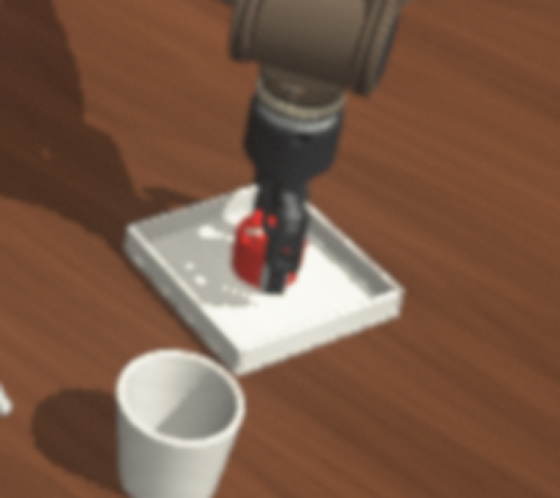

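The fingers are open around the cap at (270,250), which stands in the tray. I'll rise straight up and away, then do a last check.

Emit:
play_rows(
  commands=[-1, 0, 0, -0.01, 0, 0, 0, -1, 0, 0, -0.02, 0, 0, 0, -1, 0, 0, -0.03, 0, 0, 0, -1, 0, 0, -0.05, 0, 0, 0, -1, 0, 0, -0.05, 0, 0, 0, -1, 0.04, 0.02, -0.04, 0, 0, 0, -1, 0.05, 0.03, 0, 0, 0, 0, -1, 0.05, 0.03, 0, 0, 0, 0, -1, 0.05, 0.03, 0, 0, 0, 0, -1, 0, 0, 0, 0, 0, 0],
)

```text
t: 28.88
position: [0.4204, 0.4875, 0.2395]
eef_rot: [3.141, -0.001, 2.287]
wrist_force: [0.2, 0.3, -0.7]
finger_gap: 0.0854
```

```bash
python3 - <<'E'
from plant import *;import cv2,numpy as np
print(read_state()["wrist_force"],read_state()["position"],read_state()["t"])
s,t=capture("scene")["color"],capture("top")["color"]
f=lambda i:cv2.resize(i,(600,300),interpolation=cv2.INTER_CUBIC)
cv2.imwrite("pics/end.png",np.vstack([f(s[135:345,120:440]),f(t[70:290,60:460])])[:,:,::-1])
E
```

```text
[ 0.15106669  0.33310917 -0.70780765] [0.42037783 0.48747036 0.23952661] 28.875
```

View pics/end.png

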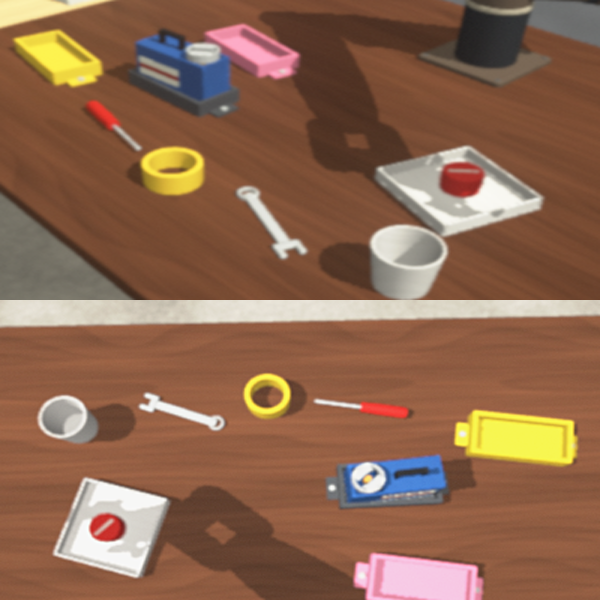

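The last view shows the cap upright in the tray at (107,527), the can in the black holder at (390,483) with its neck open, and the bystanders where they started. The gripper is clear, so I'm handing in.

```bash
python3 -c "
from plant import *
print(close_job())"
```

```text
the job is handed in; nothing more can be done
None
```

The job is done and handed in at about 29 s of the 66 s allowed; the hand-in reports no verdict. I carried the can by its handle into the black holder, set it on the floor and let go. I then pressed the cap about 6 mm and turned it anticlockwise to its stop, lifted it off and set it down standing in the tray.

**Last checks:**
- The final pictures show the cap upright in the tray, the can standing in the holder with its neck open, and the bystanders apparently where they were. The gripper was empty and touching nothing.
- That the can is fully home I judged from the earlier picture and from matching pressing heights (within about 1 mm). I did not take a separate measurement at the end.

**What disagreed or did not go cleanly:**
- **Cap bottomed briefly:** while pressing, it touched its rigid stop at 16 N. I eased off 1 mm before turning.
- **First let-up held:** friction from the leftover stop torque (about 0.9 N·m) held the cap, and I pulled with about 9 N. I pressed down again, took off the torque, and it then rose freely.
- **Set-down force:** the wrist read 12 N at contact with the tray. I eased this to 7 N before opening the fingers.
- **Scene-camera fits:** the fits from the scene camera alone for the can and cap were off by up to about 10 mm. I relied on the top camera and the arm's own position instead.

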